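# Sort the belt grinder's loose parts into their trays

## Robot

A 7-joint arm with a two-finger parallel gripper is mounted at the origin on the work surface. World frame = base frame: x ahead of the robot, y to its left, z up, the work surface at z = 0. Lengths are in m, angles in rad, forces in N, time in s.
With the tool pointing down it reaches from about 0.375 to 0.925 m from the base axis. Payload 3.1 kg.
Tool frame: the origin (TCP) lies midway between the tips of the shut fingers; the grasp point (between the pads) lies 19 mm behind it (hold_point_z is the distance from the TCP to the grasp point, in m); z points along the fingers, y is the line along which they close (so a half turn about z gives the same grasp; the last joint's range is limited). The gripper opens to 85 mm and grips with 20 to 120 N. Pads are 22 mm wide; open, the fingers measure 114 mm over their backs; the gripper's body (76 mm by 85 mm) begins 54 mm behind the grasp point. The pads swing forward as they close: fully open they stand 13 mm farther back than shut.
Start: joints at [1.225, 0.383, 0.044, 1.598, -0.018, 1.161, -0.05], TCP at [0.159, -0.63, 0.231] pointing down, gripper open.
Joint ranges: [-2.61, 2.61], [-0.41, 2.15], [-1.48, 1.57], [0, 2.5], [-1.57, 4.71], [0.05, 1.97], [-2.85, 2.85]. Speed limits (rad/s): [2.79, 2.79, 3.14, 3.14, 3.14, 3.14, 3.14].

## Interface

Orientations are given as a rotation vector (axis times angle).
In Python, from station import get_obs, snapshot, job_done, hold_point_z gives the robot as it stands.
- The arm moves only by the shell command python3 -m jog [OPENING], which reads ROWS from standard input. ROWS is a JSON list of rows, 1 to 10 of them, each written [[dx, dy, dz], [rx, ry, rz]]: dx, dy, dz in m, then a rotation vector rx, ry, rz in rad; each row is the pose to reach, as a shift and turn from the pose commanded when the command began, along the tool's axes at that moment; what a row does not reach only later rows make up. A row lasts 1/12 s, in which the tool goes at most 0.0417 m and 0.125 rad, less where a joint would pass 70% of its speed; a pose out of reach is approached as far as the arm can. OPENING is the finger opening in m, set as the command begins (- or left out keeps the last). The fingers move at their own pace and stop on an object; the grip force is fixed at half the most. Time passes only in rows, so rows that do not move let the fingers close. It prints the time, the measured TCP pose, the force, the opening and the grip force at its end. Input that does not fit is refused with a message, and nothing moves.
- get_obs(): the state, without advancing time (a new reading comes with each control period).
- snapshot(name): name is "side" or "top"; returns a dict with "image" (420x560x3 uint8, red, green, blue), "fx", "fy", "cx", "cy" (pixels), "k1" (the pictures are not rectified: a ray, as slopes to the right and down, at radius r is drawn at 1 + k1 r^2 times it, then the intrinsics apply), "extrinsics" (4x4, takes a point from camera to world coordinates). Camera axes: x right, y down, z forward; pixel columns grow to the right and rows downward; lengths in m; the calibration is good to about 2 mm. A picture is of the moment at which its call begins. There is no depth.
- job_done(): hands the job in; it is judged then, once.
The state is a dict: "t": time; "joint_positions": joint angles; "joint_velocities": joint speeds; "joint_torque": joint torques, N m; "position": TCP position; "orientation": TCP orientation; "ft_force": force on the tool from outside, world axes, zero at the start; "wrist_torque": the same for the moment, N m; "opening": finger opening in m; "finger_force": force on a finger pad.
Only numpy, scipy, OpenCV 4.12 (cv2) and the standard library are available. Lean on these libraries where they do the work, as an engineer would, in place of code of your own. Each camera call takes 0.05 s, during which the arm holds its last target. There are 200 camera calls.

## Task

The loose parts of the belt grinder lie mixed on the bench: two contact wheels, two axle bolts and a T-handle clamp screw. Put each one into the tray that already holds a part of its kind, flat on the tray's floor beside the others (wheels standing on a flat face, bolts and handle lying down); set them down, do not drop them from a height. Leave the round wax tin and the wooden wedge where they are.

Things in the scene. Friction and masses are not known exactly. Their poses are not given: they have to be found in the camera images.
- wheel_1: Small contact wheel: cylinder 44 mm in diameter, 50 mm high, black rubber tread on an aluminium hub with a bearing in each flat face, standing on a flat face. Origin at the centre of the underside, z up along its axle. About 160 g. Belongs with the wheel in a tray.
- wheel_2: Small contact wheel: cylinder 44 mm in diameter, 50 mm high, black rubber tread on an aluminium hub with a bearing in each flat face, standing on a flat face. Origin at the centre of the underside, z up along its axle. About 160 g. Belongs with the wheel in a tray.
- bolt_1: Steel axle bolt with a lock nut on its end, lying on its side, 90 mm long, 110 g. Hexagons 19 mm across flats: head 8 mm long at its -x end, nut 12 mm long at its +x end; 12 mm shank between. Origin on the bolt's axis at mid-length, 9.5 mm above what it lies on; x along the bolt. Belongs with the bolt in a tray.
- bolt_2: Steel axle bolt with a lock nut on its end, lying on its side, 90 mm long, 110 g. Hexagons 19 mm across flats: head 8 mm long at its -x end, nut 12 mm long at its +x end; 12 mm shank between. Origin on the bolt's axis at mid-length, 9.5 mm above what it lies on; x along the bolt. Belongs with the bolt in a tray.
- handle: T-handle clamp screw lying flat, 120 g: black cross bar, 12 mm thick, 82 mm long, with a threaded steel stud, 12 mm thick, welded square to its middle. Origin on the stud's axis, 6 mm above what it lies on; the bar's axis runs along y at x = +28 mm, the stud along x from the bar to x = -28 mm; grip across the stud at the origin. Belongs with the T-handle in a tray.
- tray_wheels: Steel parts tray fixed to the bench, 196 (its x) x 136 (its y) x 28 mm high, rim 31 mm, walls and floor 3 mm; origin under its middle on the bench, z up; x points away from the robot within 0.15 rad. The three trays are alike, told apart only by the part in each: this one holds a loose contact wheel at x = 64, y within 20 mm of 0; the floor from x = -95 to 39 mm is free.
- tray_bolts: Steel parts tray fixed to the bench, 196 (its x) x 136 (its y) x 28 mm high, rim 31 mm, walls and floor 3 mm; origin under its middle on the bench, z up; x points away from the robot within 0.15 rad. The three trays are alike, told apart only by the part in each: this one holds a loose axle bolt lying along y at x = 64 mm; the floor from x = -95 to 50 mm is free.
- tray_handles: Steel parts tray fixed to the bench, 196 (its x) x 136 (its y) x 28 mm high, rim 31 mm, walls and floor 3 mm; origin under its middle on the bench, z up; x points away from the robot within 0.15 rad. The three trays are alike, told apart only by the part in each: this one holds a loose T-handle, bar along y at x = 76 mm, stud towards -x; the floor from x = -95 to 15 mm is free.
- tin: Round flat wax tin with a brass-coloured lid, 64 mm in diameter, 22 mm high, origin at the centre of its underside. Not a grinder part: stays where it is.
- wedge: Pale hardwood axe wedge, 75 x 42 mm, about 12 mm thick at one end (+x) and 5 mm at the other, lying flat; origin at the middle of its underside. Not a grinder part: stays where it is.
There are look-alikes about, which are no part of the job. Leave any orange look-alike of the tray_bolts alone.

How it is judged:
By the outcome, as a careful person would: the job done as asked, in the order asked, and still so for the second after the job is handed in, with the robot touching nothing.
It also fails if it takes over 112 s, if anything falls off the work surface, if the arm or the gripper's body presses on something with over 40 N, if the wrist force passes 120 N, or if a joint passes its speed limit or range.

## Working session

There is one attempt and no reset: what is moved stays moved. The work goes in short steps, Python scripts to look and compute and a shell command to move; the robot and the scene stay as the last step left them, time stands still between calls to the robot, and variables do not carry over. Pictures are saved under pics/ and viewed, at most 14 in all, crops included, and the job is handed in when it is done.

```bash
mkdir -p pics; ls; python3 - <<'E'
from station import *
import cv2,numpy as np
for n in("top","side"):
    s=snapshot(n); cv2.imwrite(f"pics/{n}0.png",s["image"][:,:,::-1]); print(n,{k:s[k] for k in("fx","fy","cx","cy","k1")}); print(np.round(s["extrinsics"],4))
o=get_obs(); print(o["t"],o["position"],o["orientation"],o["opening"],hold_point_z)
E
```

```text
pics
top {'fx': 483.0268900887966, 'fy': 483.0268900887966, 'cx': 284.2038658645898, 'cy': 208.86611332815485, 'k1': 0.01926787419588529}
[[ 0.0167 -0.997   0.075   0.3709]
 [-0.9998 -0.0162  0.0073  0.0716]
 [-0.006  -0.0751 -0.9972  1.301 ]
 [ 0.      0.      0.      1.    ]]
side {'fx': 511.8513816628568, 'fy': 511.8513816628568, 'cx': 277.58371571919014, 'cy': 205.10590373008546, 'k1': -0.10060324266822385}
[[-0.7457 -0.4115  0.524  -0.2865]
 [-0.6662  0.4483 -0.596   0.9537]
 [ 0.0103 -0.7935 -0.6085  0.9456]
 [ 0.      0.      0.      1.    ]]
0.1 [ 0.1592052  -0.62931893  0.23000166] [-3.11512419e+00 -3.88064560e-01  6.66155501e-04] 0.08564373201044273 0.0187
```

View pics/top0.png

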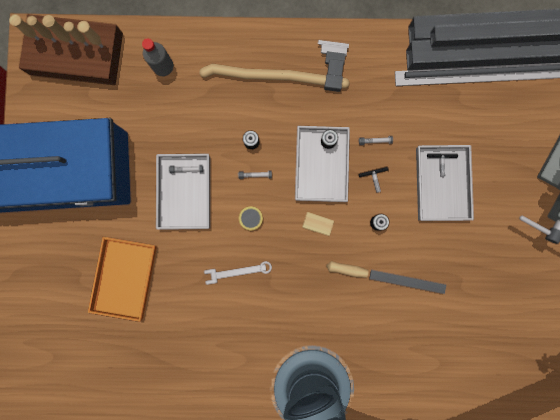

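View pics/side0.png

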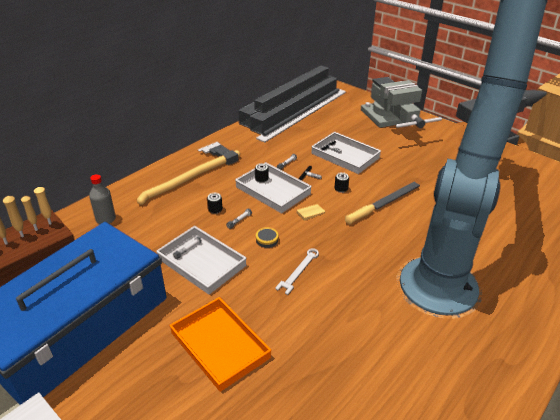

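Tray candidates in the top view (tool-up = +x):
- (183,192): grey, holds a bolt, so it is tray_bolts.
- (323,164): grey, holds a wheel, so it is tray_wheels.
- (445,183): grey, holds a T-handle, so it is tray_handles.
- (123,279): orange and empty, the look-alike to leave alone.

Loose parts:
- Wheels at (251,140) and (380,222).
- Bolts at (255,175) and (376,141).
- Handle at (374,178).

I'll confirm these in a crop and measure.

```bash
cat > h.py <<'E'
from station import *
import cv2,numpy as np
from scipy.spatial.transform import Rotation as R
def ray(s,p):
    K=np.array([[s["fx"],0,s["cx"]],[0,s["fy"],s["cy"]],[0,0,1]])
    u=cv2.undistortPoints(np.array([[p]],float),K,np.array([s["k1"],0,0,0]))[0,0]
    E=s["extrinsics"]; return E[:3,3],E[:3,:3]@np.array([u[0],u[1],1])
def onz(s,p,z):
    o,d=ray(s,p); return (o+d*(z-o[2])/d[2])
def proj(s,P):
    E=s["extrinsics"];K=np.array([[s["fx"],0,s["cx"]],[0,s["fy"],s["cy"]],[0,0,1]])
    r=E[:3,:3].T; return cv2.projectPoints(np.array([P],float),cv2.Rodrigues(r)[0],-r@E[:3,3],K,np.array([s["k1"],0,0,0]))[0][0,0]
E
python3 - <<'E'
from h import *
s=snapshot("top"); im=s["image"]; hsv=cv2.cvtColor(im,cv2.COLOR_RGB2HSV)
cv2.imwrite("pics/crop1.png",cv2.resize(im[115:250,150:480,::-1],None,fx=2.4,fy=2.4,interpolation=cv2.INTER_CUBIC))
# non-wood mask: low saturation or dark
m=((hsv[...,1]<95)|(hsv[...,2]<60)).astype(np.uint8)*255
n,l,st,c=cv2.connectedComponentsWithStats(m)
for i in range(1,n):
    x,y,w,h,a=st[i]
    if a>30 and 150<x<470 and 100<y<250:
        r=cv2.minAreaRect(np.argwhere(l==i)[:,::-1].astype(np.float32)); print(st[i],c[i].round(1),[np.round(q,1) for q in r],onz(s,r[0],.0095).round(4))
E
```

```text
[ 295  125   55   77 4011] [321.9 163.5] [array([322. , 163.4]), array([53.5, 75.3]), np.float64(1.8)] [ 0.5928 -0.0188  0.0095]
[243 131  17  19 247] [250.7 139.6] [array([250.6, 139.8]), array([18.6, 15.5]), np.float64(80.5)] [0.6543 0.1751 0.0095]
[359 136  34   9 197] [375.8 140. ] [array([375.5, 140. ]), array([ 7.1, 33.2]), np.float64(88.0)] [ 0.6589 -0.1628  0.0095]
[ 416  145   58   76 4239] [444.5 182.6] [array([444.5, 182.5]), array([75., 57.]), np.float64(90.0)] [ 0.546  -0.3476  0.0095]
[ 156  153   54   77 4076] [182.4 191.1] [array([182.5, 191. ]), array([76., 53.]), np.float64(90.0)] [0.5119 0.3553 0.0095]
[359 167  29  26 207] [374.3 176.7] [array([375.2, 180.9]), array([22.8, 29.1]), np.float64(76.0)] [ 0.5473 -0.1624  0.0095]
[238 171  34   8 193] [254.2 174.3] [array([254.5, 174.5]), array([ 7., 33.]), np.float64(90.0)] [0.5597 0.1626 0.0095]
[241 208  20  20 311] [250.2 217.7] [array([250.5, 217.5]), array([19., 19.]), np.float64(90.0)] [0.4435 0.1709 0.0095]
[303 213  31  22 429] [317.8 223.5] [array([317.8, 223.5]), array([27.6, 15.6]), np.float64(16.7)] [ 0.4303 -0.0096  0.0095]
[370 214  19  17 250] [379.3 222. ] [array([379., 222.]), array([16., 18.]), np.float64(90.0)] [ 0.437  -0.1728  0.0095]
```

View pics/crop1.png

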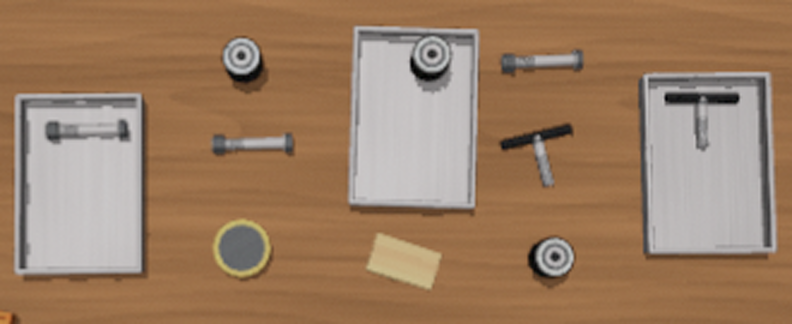

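The crop confirms all five loose parts and which tray each kind belongs in. The measurements come next.

```bash
python3 - <<'E'
from h import *
s=snapshot("top"); im=s["image"]; hsv=cv2.cvtColor(im,cv2.COLOR_RGB2HSV); V=hsv[...,2]; S=hsv[...,1]
low=(S<95)|(V<60)
def pts(mask,b):
    x0,y0,x1,y1=b; q=np.argwhere(mask[y0:y1,x0:x1])[:,::-1]+[x0,y0]; return q.astype(np.float32)
def seg(q,z):
    w=np.array([onz(s,p,z)[:2] for p in q],np.float32); r=cv2.minAreaRect(w*1000)
    d=np.linalg.svd(w-w.mean(0),full_matrices=False)[2][0]
    return np.round(np.array(r[0])/1000,4),np.round(r[1],1),np.round(r[2],1),"pca deg",np.round(np.degrees(np.arctan2(d[1],d[0])),1),w.mean(0).round(4)
for n,b in dict(wheel_1=(236,125,266,155),wheel_2=(365,208,395,238),wheel_tray=(318,126,342,150)).items():
    q=pts((V>110)&(S<60),b) if n!="wheel_tray" else pts((V<70),b)
    w=np.array([onz(s,p,.05)[:2] for p in q],np.float32); c,r=cv2.minEnclosingCircle(w); print(n,np.round(c,4),round(r,4),w.mean(0).round(4))
for n,b in dict(bolt_1=(233,165,278,185),bolt_2=(354,130,398,150)).items(): print(n,seg(pts(low,b),.0095))
b=(354,160,395,195); print("bar",seg(pts(V<60,b),.01)); print("stud",seg(pts((V>=80)&(S<95),b),.01))
for n,b in dict(wheels=(292,122,353,205),bolts=(153,150,213,233),handles=(413,142,477,224)).items(): 
    m=np.zeros(V.shape,np.uint8); m[b[1]:b[3],b[0]:b[2]]=low[b[1]:b[3],b[0]:b[2]]
    print(n,seg(pts((S<40)&(V>110),b),.031))
for n,p,z in(("tin",(250.5,217.5),.022),("wedge",(317.8,223.5),.01)): print(n,onz(s,p,z).round(3))
o=get_obs(); M=R.from_rotvec(o["orientation"]); print(M.as_matrix().round(4)); print((M.inv()*R.from_rotvec([np.pi,0,0])).as_rotvec())
print(M.inv().apply([.6589-.159,-.1628+.6293,0]))
E
```

```text
wheel_1 [0.6507 0.1736] 0.0203 [0.6505 0.1734]
wheel_2 [ 0.4364 -0.1697] 0.0203 [ 0.4364 -0.1701]
wheel_tray [ 0.6453 -0.0322] 0.0202 [ 0.6375 -0.0291]
bolt_1 (array([0.5597, 0.1626]), array([19. , 89.1]), np.float64(0.9), 'pca deg', np.float32(-87.7), array([0.5602, 0.1632], dtype=float32))
bolt_2 (array([ 0.6589, -0.1629]), array([19.4, 89.9]), np.float64(2.9), 'pca deg', np.float32(93.6), array([ 0.6589, -0.1637], dtype=float32))
bar (array([ 0.5723, -0.1561]), array([10.3, 78.4]), np.float64(14.4), 'pca deg', np.float32(-75.5), array([ 0.5724, -0.156 ], dtype=float32))
stud (array([ 0.5458, -0.1631]), array([58.2, 13. ]), np.float64(15.0), 'pca deg', np.float32(-165.8), array([ 0.5444, -0.1636], dtype=float32))
wheels (array([ 0.5894, -0.0173]), array([139. , 199.8]), np.float64(89.0), 'pca deg', np.float32(179.8), array([ 0.5857, -0.0169], dtype=float32))
bolts (array([0.51  , 0.3523]), array([198.5, 138.2]), np.float64(1.6), 'pca deg', np.float32(-176.0), array([0.5077, 0.3494], dtype=float32))
handles (array([ 0.5438, -0.3424]), array([200.1, 138.8]), np.float64(1.4), 'pca deg', np.float32(-178.7), array([ 0.5379, -0.3394], dtype=float32))
tin [0.443 0.17  0.022]
wedge [ 0.43  -0.009  0.01 ]
[[ 9.694e-01  2.454e-01 -5.000e-04]
 [ 2.454e-01 -9.694e-01  1.600e-03]
 [-1.000e-04 -1.700e-03 -1.000e+00]]
[-0.00167501  0.00028249  0.24792343]
[ 5.99090231e-01 -3.29564698e-01  5.14118640e-04]
```

Handle origin is (0.545, -0.163), and its stud is already lined up with the tool's current yaw, so I'll take the handle first.

```bash
echo '[[[0.244, -0.179, 0], [0, 0, 0]], [[0.244, -0.179, 0], [0, 0, 0]], [[0.244, -0.179, 0], [0, 0, 0]], [[0.244, -0.179, 0], [0, 0, 0]], [[0.244, -0.179, 0], [0, 0, 0]], [[0.244, -0.179, 0], [0, 0, 0]], [[0.244, -0.179, 0], [0, 0, 0]], [[0.244, -0.179, 0], [0, 0, 0]], [[0.244, -0.179, 0], [0, 0, 0]]]' | python3 -m jog 0.05
echo '[[[0.2446, -0.1783, 0.13], [0, 0, 0]], [[0.2446, -0.1783, 0.13], [0, 0, 0]], [[0.2446, -0.1783, 0.13], [0, 0, 0]], [[0.2446, -0.1783, 0.13], [0, 0, 0]], [[0.2446, -0.1783, 0.13], [0, 0, 0]], [[0.2446, -0.1783, 0.13], [0, 0, 0]], [[0.2446, -0.1783, 0.13], [0, 0, 0]], [[0.2446, -0.1783, 0.13], [0, 0, 0]], [[0.2446, -0.1783, 0.13], [0, 0, 0]], [[0.2446, -0.1783, 0.13], [0, 0, 0]]]' | python3 -m jog
```

```text
t: 0.95
position: [0.3562, -0.3919, 0.2313]
orientation: [-3.114, -0.404, -0.003]
ft_force: [0.5, 0.4, 0.8]
opening: 0.0498
finger_force: 0.0
t: 1.78
position: [0.5458, -0.162, 0.0998]
orientation: [-3.115, -0.395, 0.003]
ft_force: [-0.3, -1.1, -0.8]
opening: 0.0503
finger_force: 0.0
```

```bash
echo '[[[0, 0, 0.03], [0, 0, 0]], [[0, 0, 0.06], [0, 0, 0]], [[0, 0, 0.08], [0, 0, 0]], [[0, 0, 0.09], [0, 0, 0]], [[0, 0, 0.095], [0, 0, 0]], [[0, 0, 0.095], [0, 0, 0]], [[0, 0, 0.095], [0, 0, 0]]]' | python3 -m jog
echo '[[[0, 0, 0], [0, 0, 0]], [[0, 0, 0], [0, 0, 0]], [[0, 0, 0], [0, 0, 0]], [[0, 0, 0], [0, 0, 0]], [[0, 0, 0], [0, 0, 0]], [[0, 0, 0], [0, 0, 0]], [[0, 0, 0], [0, 0, 0]], [[0, 0, 0], [0, 0, 0]]]' | python3 -m jog 0
```

```text
t: 2.37
position: [0.5462, -0.1653, 0.0073]
orientation: [3.117, 0.386, 0.003]
ft_force: [0.3, -0.0, 0.6]
opening: 0.0501
finger_force: 0.0
t: 3.03
position: [0.5466, -0.1643, 0.0078]
orientation: [3.116, 0.388, 0.003]
ft_force: [-1.0, 0.2, 4.7]
opening: 0.0066
finger_force: 57.4
```

Opening of 6.6 mm on a 12 mm stud means the grip is too high. I'll reopen, go 5 mm lower and close again.

```bash
echo '[[[0, 0, 0], [0, 0, 0]], [[0, 0, 0], [0, 0, 0]], [[0, 0, 0], [0, 0, 0]], [[0, 0, 0.003], [0, 0, 0]], [[0, 0, 0.005], [0, 0, 0]], [[0, 0, 0.005], [0, 0, 0]], [[0, 0, 0.005], [0, 0, 0]]]' | python3 -m jog 0.04
echo '[[[0, 0, 0], [0, 0, 0]], [[0, 0, 0], [0, 0, 0]], [[0, 0, 0], [0, 0, 0]], [[0, 0, 0], [0, 0, 0]], [[0, 0, 0], [0, 0, 0]], [[0, 0, 0], [0, 0, 0]], [[0, 0, 0], [0, 0, 0]], [[0, 0, 0], [0, 0, 0]]]' | python3 -m jog 0
python3 - <<'E'
from h import *
s=snapshot("side"); c=proj(s,[.545,-.163,.01]).astype(int); print(c)
cv2.imwrite("pics/g1.png",cv2.resize(s["image"][c[1]-60:c[1]+40,c[0]-65:c[0]+65,::-1],None,fx=5,fy=5,interpolation=cv2.INTER_CUBIC))
E
```

```text
t: 3.62
position: [0.545, -0.1637, 0.0008]
orientation: [-3.117, -0.388, 0.001]
ft_force: [0.4, 0.4, -1.2]
opening: 0.04
finger_force: 0.0
t: 4.28
position: [0.5456, -0.164, 0.0015]
orientation: [3.117, 0.388, 0.001]
ft_force: [-0.2, -0.6, 2.2]
opening: 0.009
finger_force: 58.7
[312 174]
```

View pics/g1.png

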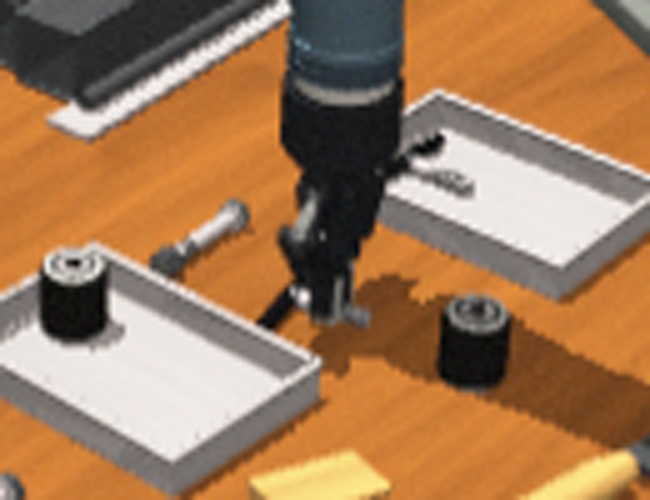

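The side crop shows the fingers around the stud at (325,300). Lifting to test the grip, then carrying it to the handle tray while turning.

```bash
echo '[[[0, 0, -0.01], [0, 0, 0]], [[0, 0, -0.03], [0, 0, 0]], [[0, 0, -0.06], [0, 0, 0]], [[0, 0, -0.09], [0, 0, 0]], [[0, 0, -0.1], [0, 0, 0]], [[0, 0, -0.1], [0, 0, 0]]]' | python3 -m jog
echo '[[[-0.0841, 0.1644, 0], [0, 0, 0.2234]], [[-0.0841, 0.1644, 0], [0, 0, 0.2234]], [[-0.0841, 0.1644, 0], [0, 0, 0.2234]], [[-0.0841, 0.1644, 0], [0, 0, 0.2234]], [[-0.0841, 0.1644, 0], [0, 0, 0.2234]], [[-0.0841, 0.1644, 0], [0, 0, 0.2234]], [[-0.0841, 0.1644, 0], [0, 0, 0.2234]], [[-0.0841, 0.1644, 0], [0, 0, 0.2234]]]' | python3 -m jog
python3 - <<'E'
from h import *
s=snapshot("side"); c=proj(s,[.504,-.343,.08]).astype(int); print(c)
cv2.imwrite("pics/g2.png",cv2.resize(s["image"][c[1]-60:c[1]+40,c[0]-65:c[0]+65,::-1],None,fx=5,fy=5,interpolation=cv2.INTER_CUBIC))
E
```

```text
t: 4.83
position: [0.5484, -0.1645, 0.105]
orientation: [3.115, 0.388, 0.011]
ft_force: [-0.4, 0.3, -0.8]
opening: 0.0093
finger_force: 58.6
t: 5.5
position: [0.5037, -0.3417, 0.0994]
orientation: [-3.138, -0.04, 0.004]
ft_force: [-0.0, 0.2, -1.8]
opening: 0.0094
finger_force: 58.7
[356 139]
```

View pics/g2.png

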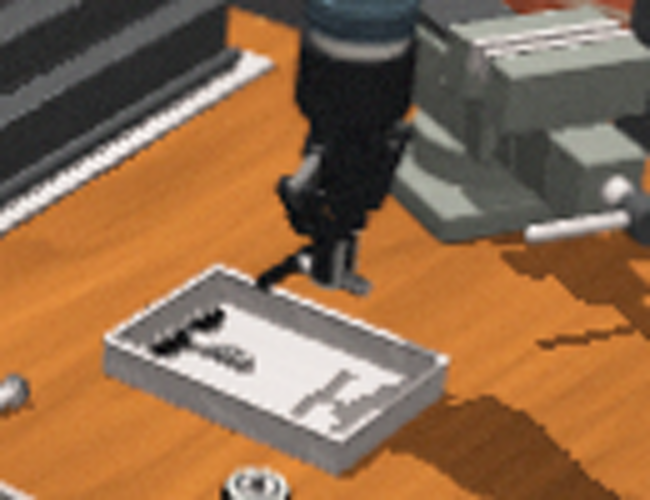

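The handle is held level above the empty part of its tray. Setting it down.

```bash
echo '[[[0, 0, 0.03], [0, 0, 0]], [[0, 0, 0.06], [0, 0, 0]], [[0, 0, 0.08], [0, 0, 0]], [[0, 0, 0.09], [0, 0, 0]], [[0, 0, 0.093], [0, 0, 0]], [[0, 0, 0.095], [0, 0, 0]], [[0, 0, 0.096], [0, 0, 0]], [[0, 0, 0.0965], [0, 0, 0]], [[0, 0, 0.0965], [0, 0, 0]]]' | python3 -m jog
echo '[[[0, 0, 0], [0, 0, 0]], [[0, 0, 0], [0, 0, 0]], [[0, 0, 0], [0, 0, 0]], [[0, 0, 0], [0, 0, 0]], [[0, 0, 0], [0, 0, 0]]]' | python3 -m jog 0.03
echo '[[[0, 0, -0.02], [0, 0, 0]], [[0, 0, -0.05], [0, 0, 0]], [[0, 0, -0.09], [0, 0, 0]], [[0, 0, -0.0965], [0, 0, 0]], [[0, 0, -0.0965], [0, 0, 0]]]' | python3 -m jog
```

```text
t: 6.3
position: [0.5055, -0.3445, 0.0063]
orientation: [3.14, 0.038, 0.004]
ft_force: [1.0, -0.0, -0.7]
opening: 0.0095
finger_force: 58.8
t: 6.72
position: [0.5045, -0.3441, 0.0051]
orientation: [3.141, 0.038, 0.001]
ft_force: [-0.7, 0.4, 0.3]
opening: 0.0301
finger_force: 0.0
t: 7.13
position: [0.5075, -0.3459, 0.1058]
orientation: [3.136, 0.038, 0.012]
ft_force: [-0.7, -1.1, 0.6]
opening: 0.0302
finger_force: 0.0
```

```bash
echo '[[[-0.0634, -0.1746, 0], [0, 0, 0.0242]], [[-0.0634, -0.1746, 0], [0, 0, 0.0242]], [[-0.0634, -0.1746, 0], [0, 0, 0.0242]], [[-0.0634, -0.1746, 0], [0, 0, 0.0242]], [[-0.0634, -0.1746, 0], [0, 0, 0.0242]], [[-0.0634, -0.1746, 0], [0, 0, 0.0242]], [[-0.0634, -0.1746, 0], [0, 0, 0.0242]], [[-0.0634, -0.1746, 0], [0, 0, 0.0242]]]' | python3 -m jog 0.075
echo '[[[0, 0, 0.03], [0, 0, 0]], [[0, 0, 0.06], [0, 0, 0]], [[0, 0, 0.08], [0, 0, 0]], [[0, 0, 0.089], [0, 0, 0]], [[0, 0, 0.089], [0, 0, 0]], [[0, 0, 0.089], [0, 0, 0]]]' | python3 -m jog
echo '[[[0, 0, 0], [0, 0, 0]], [[0, 0, 0], [0, 0, 0]], [[0, 0, 0], [0, 0, 0]], [[0, 0, 0], [0, 0, 0]], [[0, 0, 0], [0, 0, 0]], [[0, 0, 0], [0, 0, 0]], [[0, 0, 0], [0, 0, 0]]]' | python3 -m jog 0
echo '[[[0, 0, -0.01], [0, 0, 0]], [[0, 0, -0.03], [0, 0, 0]], [[0, 0, -0.06], [0, 0, 0]], [[0, 0, -0.089], [0, 0, 0]], [[0, 0, -0.089], [0, 0, 0]], [[0, 0, -0.089], [0, 0, 0]]]' | python3 -m jog
```

```text
t: 7.8
position: [0.4364, -0.1717, 0.1007]
orientation: [3.141, -0.001, -0.001]
ft_force: [0.4, -0.9, 0.2]
opening: 0.0748
finger_force: 0.0
t: 8.3
position: [0.4369, -0.1719, 0.0121]
orientation: [-3.142, 0.002, 0.0]
ft_force: [0.4, -0.5, 0.3]
opening: 0.0751
finger_force: 0.0
t: 8.88
position: [0.4383, -0.1717, 0.0139]
orientation: [3.14, -0.0, 0.005]
ft_force: [-0.2, 0.6, 7.0]
opening: 0.043
finger_force: 60.9
t: 9.38
position: [0.438, -0.1714, 0.1033]
orientation: [3.14, 0.0, 0.007]
ft_force: [-0.3, 0.9, -1.8]
opening: 0.0426
finger_force: 61.1
```

```bash
echo '[[[0.1506, -0.153, 0], [0, 0, 0]], [[0.1506, -0.153, 0], [0, 0, 0]], [[0.1506, -0.153, 0], [0, 0, 0]], [[0.1506, -0.153, 0], [0, 0, 0]], [[0.1506, -0.153, 0], [0, 0, 0]], [[0.1506, -0.153, 0], [0, 0, 0]], [[0.1506, -0.153, 0], [0, 0, 0]], [[0.1506, -0.153, 0], [0, 0, 0]], [[0.1506, -0.153, 0], [0, 0, 0]]]' | python3 -m jog
echo '[[[0, 0, 0.03], [0, 0, 0]], [[0, 0, 0.06], [0, 0, 0]], [[0, 0, 0.078], [0, 0, 0]], [[0, 0, 0.082], [0, 0, 0]], [[0, 0, 0.084], [0, 0, 0]], [[0, 0, 0.0855], [0, 0, 0]], [[0, 0, 0.0855], [0, 0, 0]], [[0, 0, 0.0855], [0, 0, 0]]]' | python3 -m jog
echo '[[[0, 0, 0], [0, 0, 0]], [[0, 0, 0], [0, 0, 0]], [[0, 0, 0], [0, 0, 0]], [[0, 0, 0], [0, 0, 0]], [[0, 0, 0], [0, 0, 0]], [[0, 0, 0], [0, 0, 0]]]' | python3 -m jog 0.062
echo '[[[0, 0, -0.02], [0, 0, 0]], [[0, 0, -0.05], [0, 0, 0]], [[0, 0, -0.0855], [0, 0, 0]], [[0, 0, -0.0855], [0, 0, 0]], [[0, 0, -0.0855], [0, 0, 0]]]' | python3 -m jog
```

```text
t: 10.13
position: [0.5848, -0.0196, 0.0994]
orientation: [3.14, -0.002, -0.007]
ft_force: [0.5, -0.3, -1.3]
opening: 0.0427
finger_force: 61.3
t: 10.8
position: [0.5844, -0.0205, 0.0167]
orientation: [3.139, -0.004, -0.008]
ft_force: [-3.4, -0.3, 6.5]
opening: 0.0423
finger_force: 62.5
t: 11.3
position: [0.5873, -0.0179, 0.0158]
orientation: [-3.142, -0.0, -0.0]
ft_force: [-0.4, 0.0, -0.9]
opening: 0.062
finger_force: 0.0
t: 11.72
position: [0.5899, -0.0176, 0.1043]
orientation: [3.141, 0.001, 0.01]
ft_force: [-0.4, -0.7, 0.5]
opening: 0.0623
finger_force: 0.0
```

```bash
echo '[[[0.0636, -0.1905, 0], [0, 0, 0]], [[0.0636, -0.1905, 0], [0, 0, 0]], [[0.0636, -0.1905, 0], [0, 0, 0]], [[0.0636, -0.1905, 0], [0, 0, 0]], [[0.0636, -0.1905, 0], [0, 0, 0]], [[0.0636, -0.1905, 0], [0, 0, 0]], [[0.0636, -0.1905, 0], [0, 0, 0]], [[0.0636, -0.1905, 0], [0, 0, 0]]]' | python3 -m jog 0.075
echo '[[[0, 0, 0.03], [0, 0, 0]], [[0, 0, 0.06], [0, 0, 0]], [[0, 0, 0.08], [0, 0, 0]], [[0, 0, 0.089], [0, 0, 0]], [[0, 0, 0.089], [0, 0, 0]], [[0, 0, 0.089], [0, 0, 0]]]' | python3 -m jog
echo '[[[0, 0, 0], [0, 0, 0]], [[0, 0, 0], [0, 0, 0]], [[0, 0, 0], [0, 0, 0]], [[0, 0, 0], [0, 0, 0]], [[0, 0, 0], [0, 0, 0]], [[0, 0, 0], [0, 0, 0]], [[0, 0, 0], [0, 0, 0]]]' | python3 -m jog 0
echo '[[[0, 0, -0.01], [0, 0, 0]], [[0, 0, -0.03], [0, 0, 0]], [[0, 0, -0.06], [0, 0, 0]], [[0, 0, -0.089], [0, 0, 0]], [[0, 0, -0.089], [0, 0, 0]], [[0, 0, -0.089], [0, 0, 0]]]' | python3 -m jog
```

```text
t: 12.38
position: [0.6495, 0.1719, 0.0993]
orientation: [3.14, 0.001, -0.005]
ft_force: [0.6, -1.5, 0.4]
opening: 0.0746
finger_force: 0.0
t: 12.88
position: [0.6507, 0.1707, 0.012]
orientation: [3.14, -0.003, -0.001]
ft_force: [1.4, 0.5, 0.7]
opening: 0.0754
finger_force: 0.0
t: 13.47
position: [0.6527, 0.1731, 0.0147]
orientation: [-3.141, -0.0, -0.006]
ft_force: [-0.2, 0.3, 6.0]
opening: 0.043
finger_force: 61.3
t: 13.97
position: [0.6522, 0.1735, 0.104]
orientation: [-3.14, -0.001, -0.007]
ft_force: [0.4, 0.3, -1.8]
opening: 0.0428
finger_force: 61.0
```

```bash
echo '[[[-0.1216, 0.1905, 0], [0, 0, 0]], [[-0.1216, 0.1905, 0], [0, 0, 0]], [[-0.1216, 0.1905, 0], [0, 0, 0]], [[-0.1216, 0.1905, 0], [0, 0, 0]], [[-0.1216, 0.1905, 0], [0, 0, 0]], [[-0.1216, 0.1905, 0], [0, 0, 0]], [[-0.1216, 0.1905, 0], [0, 0, 0]], [[-0.1216, 0.1905, 0], [0, 0, 0]], [[-0.1216, 0.1905, 0], [0, 0, 0]]]' | python3 -m jog
echo '[[[0, 0, 0.03], [0, 0, 0]], [[0, 0, 0.06], [0, 0, 0]], [[0, 0, 0.078], [0, 0, 0]], [[0, 0, 0.082], [0, 0, 0]], [[0, 0, 0.084], [0, 0, 0]], [[0, 0, 0.0855], [0, 0, 0]], [[0, 0, 0.0855], [0, 0, 0]], [[0, 0, 0.0855], [0, 0, 0]]]' | python3 -m jog
echo '[[[0, 0, 0], [0, 0, 0]], [[0, 0, 0], [0, 0, 0]], [[0, 0, 0], [0, 0, 0]], [[0, 0, 0], [0, 0, 0]], [[0, 0, 0], [0, 0, 0]], [[0, 0, 0], [0, 0, 0]]]' | python3 -m jog 0.062
echo '[[[0, 0, -0.02], [0, 0, 0]], [[0, 0, -0.05], [0, 0, 0]], [[0, 0, -0.0855], [0, 0, 0]], [[0, 0, -0.0855], [0, 0, 0]], [[0, 0, -0.0855], [0, 0, 0]]]' | python3 -m jog
```

```text
t: 14.72
position: [0.5285, -0.0169, 0.1004]
orientation: [-3.14, -0.002, 0.002]
ft_force: [-0.1, 0.0, -2.0]
opening: 0.0427
finger_force: 61.3
t: 15.38
position: [0.5272, -0.0153, 0.0172]
orientation: [-3.141, -0.005, 0.01]
ft_force: [-7.8, -0.3, 14.4]
opening: 0.0428
finger_force: 63.7
t: 15.88
position: [0.5293, -0.0177, 0.0157]
orientation: [-3.141, -0.001, 0.0]
ft_force: [0.1, -0.5, -0.2]
opening: 0.062
finger_force: 0.0
t: 16.3
position: [0.5317, -0.0179, 0.1039]
orientation: [3.141, -0.0, 0.01]
ft_force: [-0.6, -0.2, -0.3]
opening: 0.062
finger_force: 0.0
```

```bash
python3 - <<'E'
from h import *
print(np.round(get_obs()["joint_positions"],2))
s=snapshot("side"); cv2.imwrite("pics/v3.png",cv2.resize(s["image"][100:270,160:400,::-1],None,fx=3.3,fy=3.3,interpolation=cv2.INTER_CUBIC))
E
```

```text
[ 0.26  0.34 -0.35  1.98  0.15  0.84 -1.74]
```

View pics/v3.png

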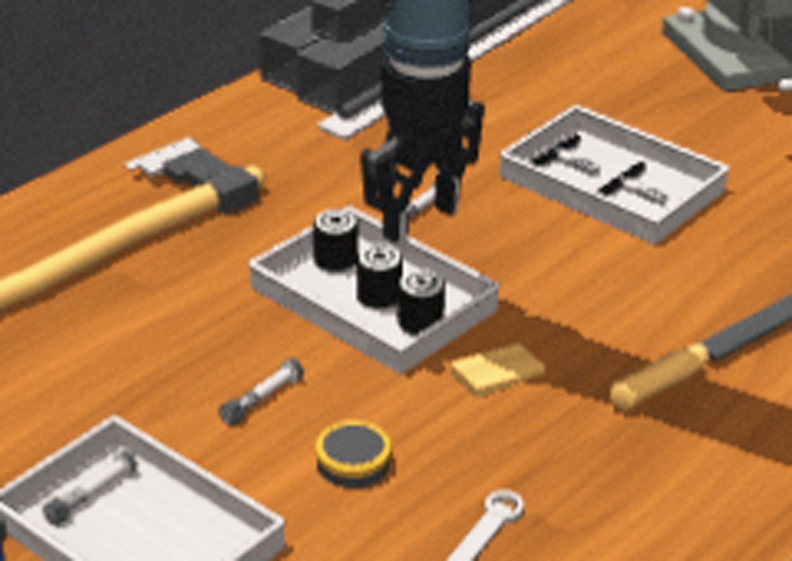

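All three wheels stand in their tray at (334,240), (380,275) and (422,300) in the crop. The handle lies flat beside its mate at (635,180). Now turning 90° for bolt_1.

```bash
echo '[[[0.0307, -0.1796, 0], [0, 0, -0.8]], [[0.0307, -0.1796, 0], [0, 0, -0.8]], [[0.0307, -0.1796, 0], [0, 0, -0.8]], [[0.0307, -0.1796, 0], [0, 0, -0.8]], [[0.0307, -0.1796, 0], [0, 0, -0.8]], [[0.0307, -0.1796, 0], [0, 0, -0.8]], [[0.0307, -0.1796, 0], [0, 0, -0.8]], [[0.0307, -0.1796, 0], [0, 0, -0.8]]]' | python3 -m jog 0.04
echo '[[[0, 0, 0], [0, 0, -0.797]], [[0, 0, 0], [0, 0, -0.797]], [[0, 0, 0], [0, 0, -0.797]], [[0, 0, 0], [0, 0, -0.797]], [[0, 0, 0], [0, 0, -0.797]], [[0, 0, 0], [0, 0, -0.797]], [[0, 0, 0], [0, 0, -0.797]], [[0, 0, 0], [0, 0, -0.797]]]' | python3 -m jog
echo '[[[0, 0, 0.03], [0, 0, 0]], [[0, 0, 0.06], [0, 0, 0]], [[0, 0, 0.08], [0, 0, 0]], [[0, 0, 0.09], [0, 0, 0]], [[0, 0, 0.098], [0, 0, 0]], [[0, 0, 0.098], [0, 0, 0]], [[0, 0, 0.098], [0, 0, 0]]]' | python3 -m jog
echo '[[[0, 0, 0], [0, 0, 0]], [[0, 0, 0], [0, 0, 0]], [[0, 0, 0], [0, 0, 0]], [[0, 0, 0], [0, 0, 0]], [[0, 0, 0], [0, 0, 0]], [[0, 0, 0], [0, 0, 0]], [[0, 0, 0], [0, 0, 0]]]' | python3 -m jog 0
echo '[[[0, 0, -0.01], [0, 0, 0]], [[0, 0, -0.03], [0, 0, 0]], [[0, 0, -0.06], [0, 0, 0]], [[0, 0, -0.098], [0, 0, 0]], [[0, 0, -0.098], [0, 0, 0]], [[0, 0, -0.098], [0, 0, 0]]]' | python3 -m jog
```

```text
t: 17.02
position: [0.5581, 0.162, 0.099]
orientation: [-2.891, -1.227, 0.006]
ft_force: [0.1, -1.3, -0.4]
opening: 0.04
finger_force: 0.0
t: 17.68
position: [0.5588, 0.1606, 0.0997]
orientation: [-2.193, -2.247, 0.004]
ft_force: [0.3, 0.2, 0.0]
opening: 0.0404
finger_force: 0.0
t: 18.27
position: [0.5602, 0.162, 0.0036]
orientation: [2.192, 2.25, 0.001]
ft_force: [0.3, -0.4, 0.4]
opening: 0.0401
finger_force: 0.0
t: 18.85
position: [0.5612, 0.1622, 0.0049]
orientation: [2.191, 2.249, 0.004]
ft_force: [-0.1, -0.6, 6.5]
opening: 0.0091
finger_force: 58.8
t: 19.35
position: [0.5618, 0.1625, 0.1043]
orientation: [2.19, 2.248, 0.008]
ft_force: [-0.9, 0.1, -1.7]
opening: 0.0091
finger_force: 58.7
```

```bash
echo '[[[0.1906, -0.0428, 0], [0, 0, 0]], [[0.1906, -0.0428, 0], [0, 0, 0]], [[0.1906, -0.0428, 0], [0, 0, 0]], [[0.1906, -0.0428, 0], [0, 0, 0]], [[0.1906, -0.0428, 0], [0, 0, 0]], [[0.1906, -0.0428, 0], [0, 0, 0]], [[0.1906, -0.0428, 0], [0, 0, 0]], [[0.1906, -0.0428, 0], [0, 0, 0]]]' | python3 -m jog
python3 - <<'E'
from h import *
s=snapshot("side"); c=proj(s,[.512,.352,.07]).astype(int); print(c)
cv2.imwrite("pics/g4.png",cv2.resize(s["image"][c[1]-60:c[1]+70,c[0]-65:c[0]+65,::-1],None,fx=4.5,fy=4.5,interpolation=cv2.INTER_CUBIC))
E
```

```text
t: 20.02
position: [0.511, 0.3495, 0.0994]
orientation: [2.191, 2.251, -0.006]
ft_force: [0.3, 0.3, -1.0]
opening: 0.0095
finger_force: 58.7
[198 242]
```

View pics/g4.png

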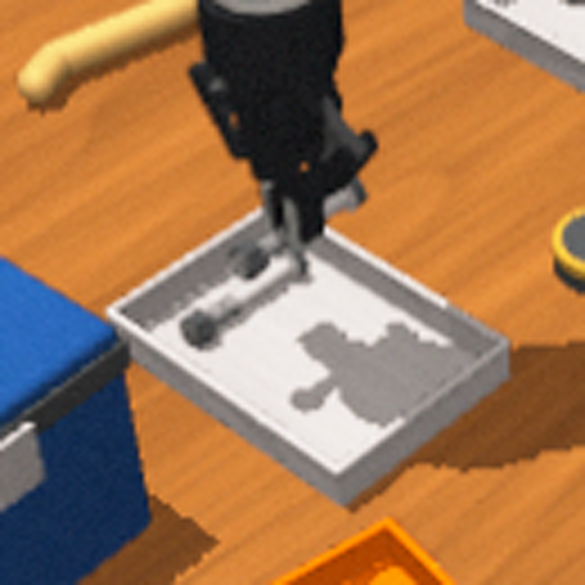

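Bolt_1 is held level, its ends at (250,260) and (350,195), parallel to the tray's own bolt. Setting it down.

```bash
echo '[[[0, 0, 0.03], [0, 0, 0]], [[0, 0, 0.06], [0, 0, 0]], [[0, 0, 0.08], [0, 0, 0]], [[0, 0, 0.09], [0, 0, 0]], [[0, 0, 0.0925], [0, 0, 0]], [[0, 0, 0.094], [0, 0, 0]], [[0, 0, 0.095], [0, 0, 0]], [[0, 0, 0.095], [0, 0, 0]]]' | python3 -m jog
echo '[[[0, 0, 0], [0, 0, 0]], [[0, 0, 0], [0, 0, 0]], [[0, 0, 0], [0, 0, 0]], [[0, 0, 0], [0, 0, 0]], [[0, 0, 0], [0, 0, 0]]]' | python3 -m jog 0.03
echo '[[[0, 0, -0.02], [0, 0, 0]], [[0, 0, -0.05], [0, 0, 0]], [[0, 0, -0.09], [0, 0, 0]], [[0, 0, -0.095], [0, 0, 0]], [[0, 0, -0.095], [0, 0, 0]]]' | python3 -m jog
```

```text
t: 20.73
position: [0.5126, 0.3472, 0.0079]
orientation: [2.193, 2.244, -0.009]
ft_force: [-2.7, -5.1, 9.2]
opening: 0.0093
finger_force: 60.0
t: 21.15
position: [0.5123, 0.351, 0.0063]
orientation: [-2.192, -2.25, -0.001]
ft_force: [0.0, 0.0, -1.1]
opening: 0.03
finger_force: 0.0
t: 21.57
position: [0.5143, 0.3537, 0.1053]
orientation: [2.191, 2.25, 0.012]
ft_force: [-0.3, -0.0, 0.7]
opening: 0.0304
finger_force: 0.0
```

```bash
echo '[[[-0.2593, 0.0667, 0], [0, 0, 0]], [[-0.2593, 0.0667, 0], [0, 0, 0]], [[-0.2593, 0.0667, 0], [0, 0, 0]], [[-0.2593, 0.0667, 0], [0, 0, 0]], [[-0.2593, 0.0667, 0], [0, 0, 0]], [[-0.2593, 0.0667, 0], [0, 0, 0]], [[-0.2593, 0.0667, 0], [0, 0, 0]], [[-0.2593, 0.0667, 0], [0, 0, 0]], [[-0.2593, 0.0667, 0], [0, 0, 0]]]' | python3 -m jog 0.04
echo '[[[-0.2594, 0.0668, 0], [0, 0, -0.026]], [[-0.2594, 0.0668, 0], [0, 0, -0.026]], [[-0.2594, 0.0668, 0], [0, 0, -0.026]], [[-0.2594, 0.0668, 0], [0, 0, -0.026]], [[-0.2594, 0.0668, 0], [0, 0, -0.026]], [[-0.2594, 0.0668, 0], [0, 0, -0.026]], [[-0.2594, 0.0668, 0], [0, 0, -0.026]], [[-0.2594, 0.0668, 0], [0, 0, -0.026]], [[-0.2594, 0.0668, 0], [0, 0, -0.026]], [[-0.2594, 0.0668, 0], [0, 0, -0.026]]]' | python3 -m jog
python3 -c "
from h import *
o=get_obs();print(o['position'],R.from_rotvec(o['orientation']).as_matrix().round(3)[:,0])"
```

```text
t: 22.32
position: [0.5849, 0.0911, 0.0994]
orientation: [-2.196, -2.244, 0.004]
ft_force: [-0.3, 1.4, -0.2]
opening: 0.0398
finger_force: 0.0
t: 23.15
position: [0.659, -0.1593, 0.1005]
orientation: [-2.155, -2.282, -0.003]
ft_force: [-0.6, 1.1, 0.2]
opening: 0.04
finger_force: 0.0
[ 0.65897834 -0.15932469  0.10053973] [-0.057  0.998  0.003]
```

```bash
echo '[[[0, 0, 0.03], [0, 0, 0]], [[0, 0, 0.06], [0, 0, 0]], [[0, 0, 0.08], [0, 0, 0]], [[0, 0, 0.09], [0, 0, 0]], [[0, 0, 0.098], [0, 0, 0]], [[0, 0, 0.098], [0, 0, 0]], [[0, 0, 0.098], [0, 0, 0]]]' | python3 -m jog
echo '[[[0, 0, 0], [0, 0, 0]], [[0, 0, 0], [0, 0, 0]], [[0, 0, 0], [0, 0, 0]], [[0, 0, 0], [0, 0, 0]], [[0, 0, 0], [0, 0, 0]], [[0, 0, 0], [0, 0, 0]], [[0, 0, 0], [0, 0, 0]]]' | python3 -m jog 0
echo '[[[0, 0, -0.01], [0, 0, 0]], [[0, 0, -0.03], [0, 0, 0]], [[0, 0, -0.06], [0, 0, 0]], [[0, 0, -0.098], [0, 0, 0]], [[0, 0, -0.098], [0, 0, 0]], [[0, 0, -0.098], [0, 0, 0]]]' | python3 -m jog
```

```text
t: 23.73
position: [0.6599, -0.1624, 0.004]
orientation: [2.16, 2.281, 0.002]
ft_force: [0.3, -0.3, -0.6]
opening: 0.04
finger_force: 0.0
t: 24.32
position: [0.6606, -0.164, 0.0053]
orientation: [2.161, 2.277, 0.002]
ft_force: [-1.4, -0.1, 5.2]
opening: 0.0093
finger_force: 58.8
t: 24.82
position: [0.6616, -0.1642, 0.1051]
orientation: [2.159, 2.274, 0.005]
ft_force: [-0.2, 0.1, -1.1]
opening: 0.0093
finger_force: 58.7
```

```bash
echo '[[[0.2618, -0.085, 0], [0, 0, 0]], [[0.2618, -0.085, 0], [0, 0, 0]], [[0.2618, -0.085, 0], [0, 0, 0]], [[0.2618, -0.085, 0], [0, 0, 0]], [[0.2618, -0.085, 0], [0, 0, 0]], [[0.2618, -0.085, 0], [0, 0, 0]], [[0.2618, -0.085, 0], [0, 0, 0]], [[0.2618, -0.085, 0], [0, 0, 0]], [[0.2618, -0.085, 0], [0, 0, 0]]]' | python3 -m jog
echo '[[[0.2618, -0.085, 0], [0, 0, 0.026]], [[0.2618, -0.085, 0], [0, 0, 0.026]], [[0.2618, -0.085, 0], [0, 0, 0.026]], [[0.2618, -0.085, 0], [0, 0, 0.026]], [[0.2618, -0.085, 0], [0, 0, 0.026]], [[0.2618, -0.085, 0], [0, 0, 0.026]], [[0.2618, -0.085, 0], [0, 0, 0.026]], [[0.2618, -0.085, 0], [0, 0, 0.026]], [[0.2618, -0.085, 0], [0, 0, 0.026]], [[0.2618, -0.085, 0], [0, 0, 0.026]]]' | python3 -m jog
echo '[[[0, 0, 0], [0, 0, 0]], [[0, 0, 0], [0, 0, 0]], [[0, 0, 0], [0, 0, 0]]]' | python3 -m jog
```

```text
t: 25.57
position: [0.558, 0.0955, 0.1]
orientation: [-2.154, -2.283, 0.004]
ft_force: [0.1, -0.9, -1.9]
opening: 0.0093
finger_force: 58.7
t: 26.4
position: [0.4632, 0.3473, 0.1]
orientation: [2.194, 2.246, -0.004]
ft_force: [-0.5, -0.5, -2.0]
opening: 0.0094
finger_force: 58.7
t: 26.65
position: [0.4632, 0.348, 0.1009]
orientation: [2.195, 2.246, -0.001]
ft_force: [0.7, 0.7, -1.8]
opening: 0.0095
finger_force: 58.7
```

```bash
echo '[[[0, 0, 0.03], [0, 0, 0]], [[0, 0, 0.06], [0, 0, 0]], [[0, 0, 0.08], [0, 0, 0]], [[0, 0, 0.09], [0, 0, 0]], [[0, 0, 0.0925], [0, 0, 0]], [[0, 0, 0.094], [0, 0, 0]], [[0, 0, 0.0945], [0, 0, 0]], [[0, 0, 0.0945], [0, 0, 0]]]' | python3 -m jog
echo '[[[0, 0, 0], [0, 0, 0]], [[0, 0, 0], [0, 0, 0]], [[0, 0, 0], [0, 0, 0]], [[0, 0, 0], [0, 0, 0]], [[0, 0, 0], [0, 0, 0]]]' | python3 -m jog 0.03
echo '[[[0, 0, -0.02], [0, 0, 0]], [[0, 0, -0.05], [0, 0, 0]], [[0, 0, -0.09], [0, 0, 0]], [[0, 0, -0.13], [0, 0, 0]], [[0, 0, -0.15], [0, 0, 0]], [[0, 0, -0.15], [0, 0, 0]]]' | python3 -m jog
echo '[[[-0.25, 0, 0], [0, 0, 0]], [[-0.25, 0, 0], [0, 0, 0]], [[-0.25, 0, 0], [0, 0, 0]], [[-0.25, 0, 0], [0, 0, 0]], [[-0.25, 0, 0], [0, 0, 0]], [[-0.25, 0, 0], [0, 0, 0]], [[-0.25, 0, 0], [0, 0, 0]], [[-0.25, 0, 0], [0, 0, 0]], [[-0.25, 0, 0], [0, 0, 0]]]' | python3 -m jog
python3 - <<'E'
from h import *
s=snapshot("top"); cv2.imwrite("pics/f_top.png",cv2.resize(s["image"][115:250,150:480,::-1],None,fx=2.4,fy=2.4,interpolation=cv2.INTER_CUBIC))
s=snapshot("side"); cv2.imwrite("pics/f_side.png",cv2.resize(s["image"][110:300,150:400,::-1],None,fx=3.1,fy=3.1,interpolation=cv2.INTER_CUBIC))
E
```

```text
t: 27.32
position: [0.4624, 0.3486, 0.0082]
orientation: [2.192, 2.247, -0.004]
ft_force: [-1.4, -2.0, 3.3]
opening: 0.0094
finger_force: 59.4
t: 27.73
position: [0.4622, 0.3503, 0.0069]
orientation: [-2.192, -2.25, -0.001]
ft_force: [-0.1, 0.8, 0.5]
opening: 0.0302
finger_force: 0.0
t: 28.23
position: [0.465, 0.3537, 0.1631]
orientation: [2.19, 2.249, 0.018]
ft_force: [0.6, -0.0, 0.2]
opening: 0.03
finger_force: 0.0
t: 28.98
position: [0.4682, 0.1003, 0.1563]
orientation: [-2.192, -2.249, 0.0]
ft_force: [-0.4, 1.1, 0.3]
opening: 0.0299
finger_force: 0.0
```

View pics/f_top.png

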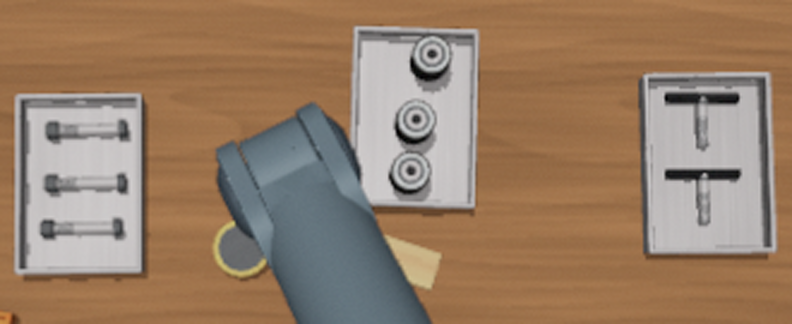

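View pics/f_side.png

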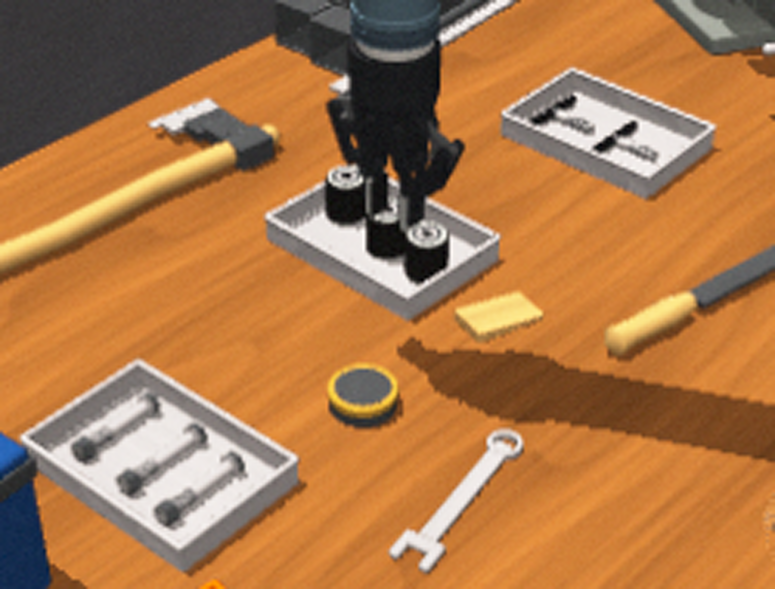

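The final views show everything placed:
- **Bolts:** three lie flat in their tray, at (85,130), (85,183) and (82,228) in the top crop.
- **Wheels:** three stand on their flat faces, at (431,57), (415,121) and (410,173).
- **Handles:** two lie flat, at (703,120) and (703,195).
- **Tin and wedge:** both are where they were.
- **Gripper:** it is clear of everything.

Handing in.

```bash
python3 -c "
from station import *
print(job_done())"
```

```text
the job is handed in; nothing more can be done
None
```

Job handed in at about 29 s: both wheels, both bolts and the T-handle are in the trays with their own kind, set down flat, and I left the tin, wedge and orange tray alone.

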